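Roll a ring blank up the burnishing gutter and lock it

TASK

Roll the brass ring blank that stands in the sloped gutter gently uphill with your fingertips until it drops into the seat in front of the end stop and cannot roll back. Then push the keeper bar by its upright post all the way in, so that it lies across the gutter behind the ring. Only push: do not squeeze or lift the ring or take it out of the gutter, and leave the other loose things on the bench where they are.

Things in the scene. Friction and masses are not known exactly. Their poses are not given: they have to be found in the camera images.
- rest: Fixed gutter rest: straight steel gutter 238 mm long, sloping up 5 degrees, keeper bar on its right. Origin on the bench under the gutter's middle; x level, points uphill along the gutter; y left when looking uphill; z up. Gutter at y = 0, 30 mm wide inside, walls 6 mm thick, wall tops 10 mm above its floor. Floor height above bench = 22 mm + 0.0875 x, up to the seat.
- low_end (a point): Floor of the gutter at its low end, against the inner face of the end lip (6 mm thick, 10 mm high): x = -114, y = 0, z = 12 mm in the frame of the rest.
- seat (a point): Where the ring's centre lies when seated: x = 75, y = 0, z = 56 mm in the rest's frame. Axes: x uphill parallel to the floor, y as the rest's, z square to the floor. At x = 60 mm the floor drops 5 mm into the seat; on the slope before it the ring's centre has z = +5 mm here, in the seat 0. Seated, it has 3 mm of play towards the stop.
- stop_top (a point): Middle of the top edge of the stop, an upright plate 10 mm thick across the high end of the gutter: x = 113, y = 0, z = 75 mm in the rest's frame. Its face is 35 mm uphill of the seat point.
- guide (a point): Top of the steel guide bridge over the keeper bar: x = 34, y = -44, z = 66 mm in the rest's frame, 22 mm along x by 20 mm along y. Under the bar a wooden block 22 mm wide and 45 mm high runs from the gutter to y = -103 mm.
- ring: The ring blank: cast brass, about 0.22 kg, 64 mm outer diameter, 26 mm wide, bore still closed by a recessed web. It stands on its rim in the gutter like a wheel, at the start against the low end's lip; on the slope it rolls back there if let go. Origin at its centre, 32 mm above the floor it rolls on; y axis = axle, across the gutter; x and z turn as it rolls.
- keeper (a joint): Slide of the keeper bar, m: about 0 drawn out (starts 0 to 0.010), 0.050 fully in (hard stop). Moves along the rest's +y, takes about 2 N, stays where left. Bar 10 mm along x by 12 mm high, its middle at x = 34, z = 52 mm in the rest's frame. Inner end at y = -32 mm (joint 0, clear of the gutter) to +18 mm (0.050, across it, close behind the seated ring).
- keeper_post (a point): On the axis of the keeper's upright round steel post: 14 mm diameter, foot on the bar 58 mm and top 102 mm above the bench; this point is 82 mm above the bench. The bar reaches 11 mm farther out than the axis. In the rest's frame the post is at x = 34 mm, y = -115 mm (joint 0) to -65 mm (joint 0.050).
- spare: Another ring blank of the same size and look, lying flat on the bench beside the gutter, 26 mm high, origin under its centre. A bystander.
- burnisher_a: Burnisher on the side of the gutter away from the keeper: wooden handle and thin polished steel shaft, 192 mm long in all, 18 mm wide, 16 mm high; lies flat on the bench; origin on the underside at the joint of handle and shaft, x axis toward the steel tip. A bystander.
- burnisher_b: Burnisher on the keeper side, beyond the spare blank: wooden handle and thin polished steel shaft, 192 mm long in all, 18 mm wide, 16 mm high; lies flat on the bench; origin on the underside at the joint of handle and shaft, x axis toward the steel tip. A bystander.
- burnisher_c: Burnisher at the far edge of the bench: wooden handle and thin polished steel shaft, 192 mm long in all, 18 mm wide, 16 mm high; lies flat on the bench; origin on the underside at the joint of handle and shaft, x axis toward the steel tip. A bystander.
- dish: White ceramic sorting dish, 140 mm across, 30 mm high, origin under its centre. A bystander.
- barrel: Dented aluminium tumbler barrel standing on end, 132 mm across, 180 mm high, origin under its centre. A bystander.
- cup_weight: Iron weight with a neck and a knob, 56 mm across, 60 mm high, origin under its centre. A bystander.
Mind the look-alikes: they are no part of the job. What is shaped like the ring but blue or turquoise is not meant.

How it is judged:
On the way, in this order (a step that is already met when the one before it is completed fails the run):
1. the ring blank has dropped into the seat before the stop, with the keeper still drawn out (x of ring in the frame of seat between -0.006 and 0.008 m and z of ring in the frame of seat between -0.006 and 0.0035 m and y of ring in the frame of seat between -0.006 and 0.006 m and value of joint keeper below 0.015 m), for 0.3 s.
2. the keeper bar is pushed fully in behind the ring (value of joint keeper above 0.045 m), for 0.2 s.
At the end, for the whole second after the job is handed in: The ring blank rests in the seat (centre -6 to +8 mm along the gutter from the seat point, within 6 mm across it, and no more than 3.5 mm above it), and the keeper is within 5 mm of fully in (x of ring in the frame of seat between -0.006 and 0.008 m and z of ring in the frame of seat between -0.006 and 0.0035 m and y of ring in the frame of seat between -0.006 and 0.006 m and value of joint keeper above 0.045 m and linear speed of ring below 0.02 m/s); the robot touches nothing.
It fails at once if the ring blank is lifted more than 10 mm off the gutter floor or leaves the gutter (z of ring in the frame of seat above 0.015 m or y of ring in the frame of seat above 0.02 m or y of ring in the frame of seat below -0.02 m).
It fails at once if the ring blank is squeezed or pressed with more than 30 N (contact force between the fingers and ring above 30 N).
It fails at once if the spare blank, a burnisher, the dish, the barrel or the iron weight is moved more than 20 mm (distance of any of spare, burnisher_a, burnisher_b, burnisher_c, dish, barrel, cup_weight from where it was at the start of the episode above 0.02 m).
It also fails if it takes over 45 s, if anything falls off the work surface, if the arm or the gripper's body presses on something with over 40 N, if the wrist force passes 120 N, or if a joint passes its speed limit or range.

ROBOT

A 6-joint arm with a two-finger parallel gripper is mounted at the origin on the work surface. World frame = base frame: x ahead of the robot, y to its left, z up, the work surface at z = 0. Lengths are in m, angles in rad, forces in N, time in s.
With the tool pointing down it reaches from about 0.375 to 0.75 m from the base axis. Payload 9 kg.
Tool frame: the origin (TCP) lies midway between the tips of the shut fingers; the grasp point (between the pads) lies 19 mm behind it (env.grip_point_offset is the distance from the TCP to the grasp point, in m); z points along the fingers, y is the direction in which the jaws open and shut (so a half turn about z gives the same grasp; the last joint's range is limited). The gripper opens to 85 mm and grips with 20 to 120 N. Pads are 22 mm wide; open, the fingers measure 114 mm over their backs; the gripper's body (76 mm by 85 mm) begins 54 mm behind the grasp point. The pads swing forward as they close: fully open they stand 13 mm farther back than shut.
Start: joints at [-1.436, 0.104, 0.097, 1.564, 0, 1.353], TCP at [0.207, -0.563, 0.231] pointing down, gripper open.
Joint ranges: [-2.99, 2.99], [-0.84, 1.86], [-1.1, 1.16], [-1.84, 2.11], [-1.51, 1.56], [-3.14, 3.14]. Speed limits (rad/s): [2.22, 2.22, 2.57, 3.14, 3.14, 3.14].

INTERFACE

Orientations are given as a 3x3 rotation matrix whose columns are the frame's x, y, z axes.
In Python, from rig import readout, eyes, env gives the robot as it stands.
- The arm moves only by the shell command python3 -m jog 'ROWS' [FORCE]. ROWS is text: rows parted by semicolons, each of 5 numbers parted by spaces: the opening, from -1 (shut) to 1 (fully open), so that 0 is half open, then the shift along the tool's x, y, z each as a share of 0.5 m, from -1 to 1, then the turn about the tool's z as a share of pi/2 rad, from -1 to 1. In form: grip x y z yaw; .... A call has 1 to 8 rows; each row is the pose to reach, as a shift and turn from the pose commanded when the call began, along the tool's axes at that moment; what a row does not reach only later rows make up. A row lasts 1/8 s, in which the tool goes at most 62.5 mm and 10.7 degrees, less where a joint would pass 70% of its speed; a pose out of reach is approached as far as the arm can. A call with a number of a shift or a turn outside -1 to 1 is refused whole. A call with a gripper value outside its range is refused whole. The fingers move at their own pace and stop on an object; FORCE is the grip in N (left out, the last holds). Time passes only in rows, so rows that repeat a pose let the fingers close. It gives the time, the measured TCP pose, the force and the opening at its end, in the units of the state.
- readout.sense(): the state, without advancing time (a new reading comes with each control period).
- eyes.snapshot(name): name is "side" or "top"; returns the picture (384x512x3 uint8, red, green, blue); there is no depth.
- eyes.camera_model(name): a dict with "fx", "fy", "cx", "cy" (pixels), "pose" (4x4, takes a point from camera to world coordinates). Camera axes: x right, y down, z forward; pixel columns grow to the right and rows downward; lengths in m; the calibration is good to about 2 mm. A picture is of the moment at which its call begins. camera_model takes no time and is no camera call.
- env.hand_in(): hands the job in, once; it reports no verdict.
The state is a dict: "clock": time; "q": joint angles; "joint_vel": joint speeds; "joint_efforts": joint torques, N m; "tcp_pos": TCP position; "tool_rot": TCP orientation; "wrist_force": force on the tool from outside, world axes, zero at the start; "ft_torque": the same for the moment, N m; "finger_gap": opening from 0.0 (shut) to 1.0 (fully open).
Only numpy, scipy, OpenCV 4.12 (cv2) and the standard library are available. Lean on these libraries where they do the work, as an engineer would, in place of code of your own. Each camera call takes 0.05 s, during which the arm holds its last target.

## Working session

There is one attempt and no reset: what is moved stays moved. The work goes in short steps, Python scripts to look and compute and a shell command to move; the robot and the scene stay as the last step left them, time stands still between calls to the robot, and variables do not carry over. Pictures are saved under pics/ and viewed, and the job is handed in when it is done.

```bash
ls; mkdir -p pics; python3 - <<'E'
from rig import readout, eyes, env
import cv2
for n in("side","top"):
    im=eyes.snapshot(n); cv2.imwrite(f"pics/{n}0.png",im[:,:,::-1])
    c=eyes.camera_model(n); print(n,c["fx"],c["cx"],c["cy"],c["pose"])
s=readout.sense(); print(s["clock"],s["tcp_pos"],s["tool_rot"],s["finger_gap"])
E
```

```text
pics
side 427.22239137313454 258.80567735445936 191.9478186179999 [[-0.71871254 -0.41947068  0.5545238  -0.04526529]
 [-0.69529264  0.42839708 -0.57709972  0.62018709]
 [ 0.00452003 -0.80032512 -0.59954922  0.72083449]
 [ 0.          0.          0.          1.        ]]
top 359.5239483035741 256.46601761351064 190.10737285052022 [[-0.04726387 -0.97375724  0.22262741  0.34710034]
 [-0.99888171  0.04580597 -0.01171071 -0.01052663]
 [ 0.00120572 -0.22293195 -0.97483326  1.02364436]
 [ 0.          0.          0.          1.        ]]
0.1 [ 0.20726973 -0.56275966  0.23061509] [[ 9.38415282e-01  3.45509381e-01 -1.61417439e-04]
 [ 3.45509336e-01 -9.38414631e-01  1.13080913e-03]
 [ 2.39228677e-04 -1.11693980e-03 -9.99999348e-01]] 0.9989749126437995
```

View pics/side0.png

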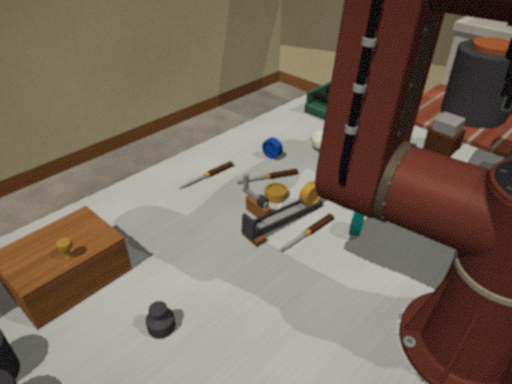

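View pics/top0.png

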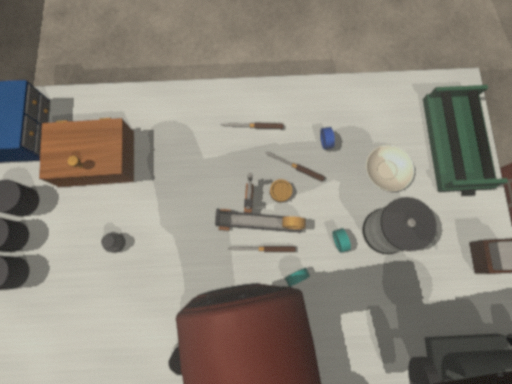

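```bash
python3 - <<'E'
import cv2
a=cv2.imread("pics/top0.png")[160:270,195:345]; cv2.imwrite("pics/tc.png",cv2.resize(a,None,fx=5.3,fy=5.3,interpolation=cv2.INTER_CUBIC))
a=cv2.imread("pics/side0.png")[160:260,220:350]; cv2.imwrite("pics/sc.png",cv2.resize(a,None,fx=6,fy=6,interpolation=cv2.INTER_CUBIC))
E
```

```text
(no output)
```

View pics/tc.png

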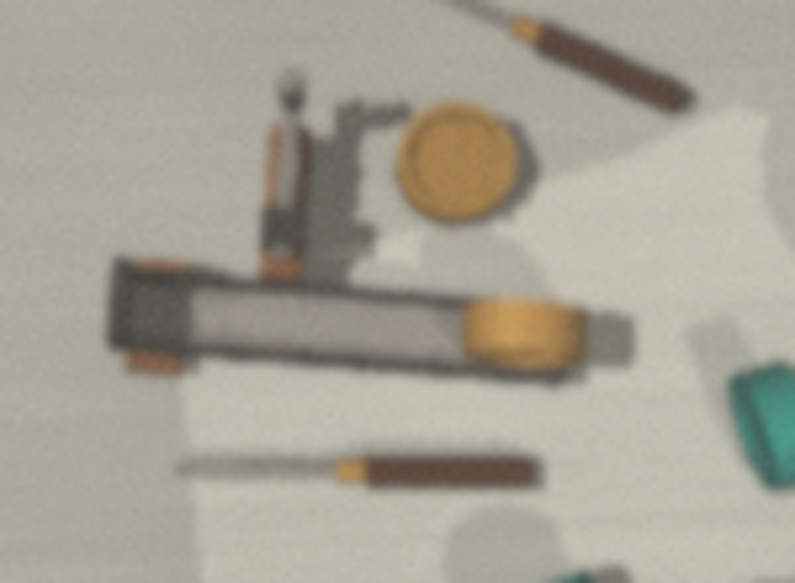

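View pics/sc.png

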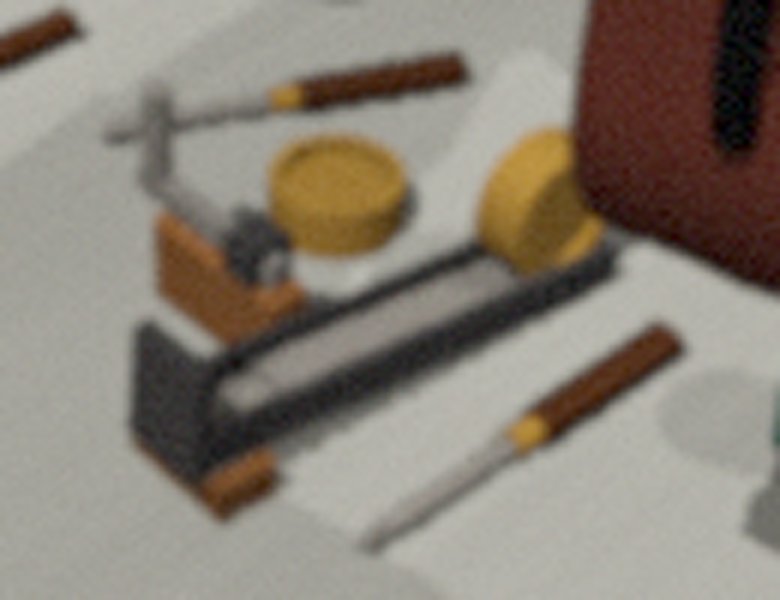

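```bash
cat > h.py <<'E'
import numpy as np
from rig import readout, eyes, env
def proj(n,p):
    c=eyes.camera_model(n); q=np.linalg.inv(c["pose"])@np.append(p,1)
    return np.array([c["fx"]*q[0]/q[2]+c["cx"],c["fy"]*q[1]/q[2]+c["cy"]])
def ray(n,px,z):
    c=eyes.camera_model(n); P=c["pose"]
    d=P[:3,:3]@[(px[0]-c["cx"])/c["fx"],(px[1]-c["cy"])/c["fy"],1]
    return P[:3,3]+d*(z-P[2,3])/d[2]
E
python3 - <<'E'
from h import *
from scipy.optimize import least_squares
T=lambda u,v:(195+u/5.3,160+v/5.3)
S=lambda u,v:(220+u/6,160+v/6)
obs=[("top",T(525,333),(-91,0,46),0),("top",T(291,76),(34,-115,102),1),("side",S(155,88),(34,-115,102),1),
("top",T(116,303),(115,0,75),0),("side",S(176,346),(113,0,75),0),("top",T(284,226),(34,-44,66),0),
("side",S(262,225),(34,-44,66),0)]
def w(p,r,k):
    x,y,z=[a/1000 for a in r]; y+=k*p[3]; c,s=np.cos(p[2]),np.sin(p[2])
    return np.array([p[0]+c*x-s*y,p[1]+s*x+c*y,z])
f=lambda p:np.concatenate([proj(n,w(p,r,k))-px for n,px,r,k in obs])
r=least_squares(f,[0.35,0,np.pi/2,0.005],x_scale=[.1,.1,.1,.01],loss="soft_l1")
print(r.x); print(f(r.x).reshape(-1,2).round(1))
for nm,q,k in[("ring",(-91,0,46),0),("seat",(75,0,56),0),("post",(34,-115,82),1),("stop",(113,0,75),0)]: print(nm,w(r.x,q,k))
print("spare",ray("top",T(458,162),.026))
print("burA",ray("top",T(365,470),.012))
E
```

```text
[ 4.84690907e-01 -2.78591512e-02  1.46346345e+00  9.29503494e-04]
[[-0.8 -0.3]
 [ 0.  -0.2]
 [ 0.4 -0.1]
 [ 0.1 -0.8]
 [ 0.9 -0. ]
 [-0.1 -0. ]
 [ 0.1  1.1]]
ring [ 0.47494236 -0.11833548  0.046     ]
seat [0.49272543 0.04670925 0.056     ]
post [ 0.60174728 -0.00627483  0.082     ]
stop [0.49679625 0.08449057 0.075     ]
spare [ 0.57026332 -0.09337368  0.026     ]
burA [ 0.41014716 -0.0353526   0.012     ]
```

```bash
cat >> h.py <<'E'
X,Y,TH=0.48469,-0.02786,1.46346
U=np.array([np.cos(TH),np.sin(TH),0]);V=np.array([-np.sin(TH),np.cos(TH),0])
def W(x,y,z): return np.array([X,Y,0])+U*x/1e3+V*y/1e3+np.array([0,0,z/1e3])
def inrest(p): d=np.array(p)-[X,Y,0]; return np.array([d@U,d@V,d[2]])*1e3
def plan(x,y,z):
    s=readout.sense(); R=np.array(s["tool_rot"]); d=R.T@(W(x,y,z)-s["tcp_pos"])
    a=TH-np.arctan2(R[1,0],R[0,0])
    print("world",W(x,y,z).round(4),"shift share",(d/.5).round(4),"yaw share",round(-a/(np.pi/2),4))
def st():
    s=readout.sense(); print(s["clock"],"rest",inrest(s["tcp_pos"]).round(1),"F",np.round(s["wrist_force"],1),"gap",round(s["finger_gap"],2),"q",np.round(s["q"],2))
E
python3 - <<'E'
from h import *
plan(-150,0,231)
print("barrel",ray("top",(407,222),.18),"teal",ray("top",(343,240),.03),ray("top",(297,276),.03),"dish",ray("top",(391,168),.03))
E
```

```text
world [ 0.4686 -0.177   0.231 ] shift share [ 0.7571 -0.5434  0.    ] yaw share -0.7071
barrel [ 0.44593205 -0.37195108  0.18      ] teal [ 0.42232344 -0.25340883  0.03      ] [ 0.33227406 -0.12012665  0.03      ] dish [ 0.62100721 -0.4121627   0.03      ]
```

```bash
python3 -m jog '-1 0.757 -0.543 0 -0.707;-1 0.757 -0.543 0 -0.707;-1 0.757 -0.543 0 -0.707;-1 0.757 -0.543 0 -0.707;-1 0.757 -0.543 0 -0.707;-1 0.757 -0.543 0 -0.707;-1 0.757 -0.543 0 -0.707;-1 0.757 -0.543 0 -0.707' 20; python3 -m jog '-1 0 0 0 0'; python3 - <<'E'
from h import *
st(); plan(-150,0,28)
E
```

```text
clock: 1.1
tcp_pos: [0.4697, -0.1747, 0.2311]
tool_rot: [[0.104, 0.995, -0.0], [0.995, -0.104, 0.0], [0.0, -0.0, -1.0]]
wrist_force: [-0.2, -1.4, -0.1]
finger_gap: -0.004
clock: 1.23
tcp_pos: [0.4693, -0.1758, 0.231]
tool_rot: [[0.104, 0.995, -0.0], [0.995, -0.104, 0.0], [0.0, -0.0, -1.0]]
wrist_force: [-0.3, -0.9, -0.1]
finger_gap: 0.0
1.225 rest [-148.7   -0.5  231. ] F [-0.3 -0.9 -0.1] gap 0.0 q [-0.62 -0.2  -0.2   1.57  0.    1.05]
world [ 0.4686 -0.177   0.028 ] shift share [-0.0028 -0.0009  0.406 ] yaw share 0.0021
```

```bash
python3 -m jog '-1 -0.002 0 0.12 0;-1 -0.002 0 0.24 0;-1 -0.002 0 0.34 0;-1 -0.002 0 0.397 0;-1 -0.002 0 0.397 0;-1 -0.002 0 0.397 0'; python3 - <<'E'
from h import *
import cv2
st()
for n,(x,y) in(("top",(195,160)),("side",(220,140))):
    a=eyes.snapshot(n)[:,:,::-1][y:y+110,x:x+150]; cv2.imwrite(f"pics/{n}1.png",cv2.resize(a,None,fx=5,fy=5,interpolation=cv2.INTER_CUBIC))
E
```

```text
clock: 1.98
tcp_pos: [0.469, -0.1796, 0.0342]
tool_rot: [[0.108, 0.994, 0.001], [0.994, -0.108, -0.001], [-0.001, 0.001, -1.0]]
wrist_force: [0.7, -1.2, 0.6]
finger_gap: -0.003
1.975 rest [-152.5   -0.7   34.2] F [ 0.7 -1.2  0.6] gap -0.0 q [-0.63 -0.14 -0.5   1.2  -0.    1.05]
```

View pics/top1.png

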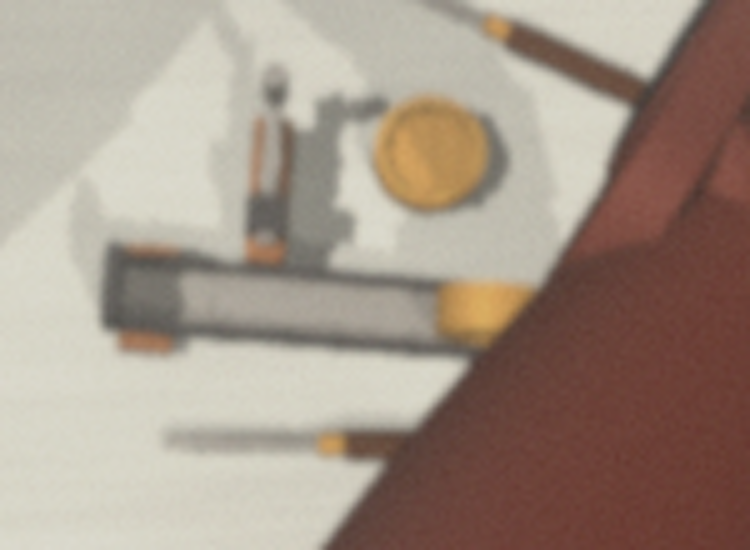

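View pics/side1.png

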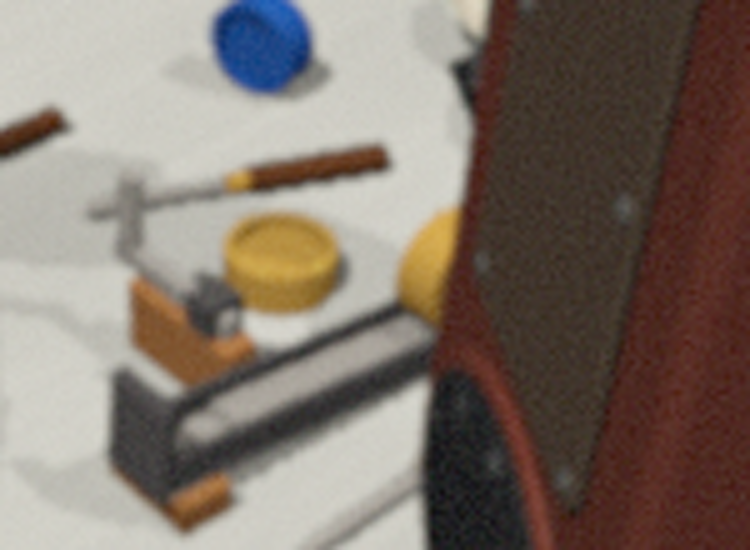

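```bash
python3 -m jog '-1 0.01 0 0 0;-1 0.02 0 0 0;-1 0.03 0 -0.001 0;-1 0.04 0 -0.002 0;-1 0.05 0 -0.003 0;-1 0.06 0 -0.004 0;-1 0.07 0 -0.005 0;-1 0.08 0 -0.006 0'; python3 - <<'E'
from h import *
import cv2
st()
a=eyes.snapshot("top")[:,:,::-1][160:270,195:345]; cv2.imwrite(f"pics/top2.png",cv2.resize(a,None,fx=5,fy=5,interpolation=cv2.INTER_CUBIC))
E
```

```text
clock: 3.08
tcp_pos: [0.4729, -0.1385, 0.0358]
tool_rot: [[0.107, 0.994, -0.0], [0.994, -0.107, -0.0], [-0.0, -0.0, -1.0]]
wrist_force: [-0.5, -1.1, 0.3]
finger_gap: -0.001
3.075 rest [-1.112e+02 -1.000e-01  3.580e+01] F [-0.5 -1.1  0.3] gap -0.0 q [-0.55 -0.17 -0.53  1.21 -0.    1.13]
```

View pics/top2.png

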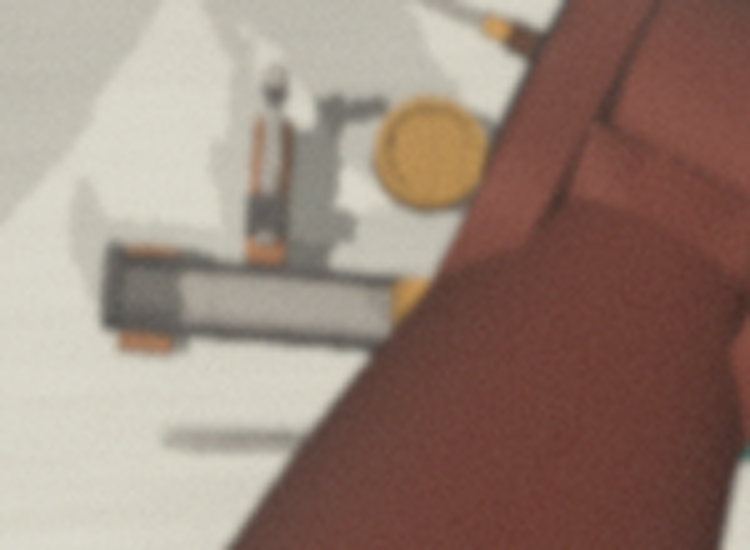

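```bash
python3 -m jog '-1 0.014 0 -0.001 0;-1 0.028 0 -0.002 0;-1 0.042 0 -0.004 0;-1 0.056 0 -0.005 0;-1 0.07 0 -0.006 0;-1 0.084 0 -0.007 0;-1 0.098 0 -0.009 0;-1 0.112 0 -0.01 0'; python3 - <<'E'
from h import *
import cv2
st()
a=eyes.snapshot("top")[:,:,::-1][160:270,195:345]; cv2.imwrite(f"pics/top3.png",cv2.resize(a,None,fx=5,fy=5,interpolation=cv2.INTER_CUBIC))
a=eyes.snapshot("side")[:,:,::-1][140:250,220:370]; cv2.imwrite(f"pics/side3.png",cv2.resize(a,None,fx=5,fy=5,interpolation=cv2.INTER_CUBIC))
E
```

```text
clock: 4.12
tcp_pos: [0.479, -0.0826, 0.0409]
tool_rot: [[0.107, 0.994, 0.0], [0.994, -0.107, -0.0], [-0.0, 0.0, -1.0]]
wrist_force: [0.1, -1.1, 0.3]
finger_gap: -0.002
4.125 rest [-55.1  -0.2  40.9] F [ 0.1 -1.1  0.3] gap -0.0 q [-0.44 -0.19 -0.54  1.22 -0.    1.24]
```

View pics/top3.png

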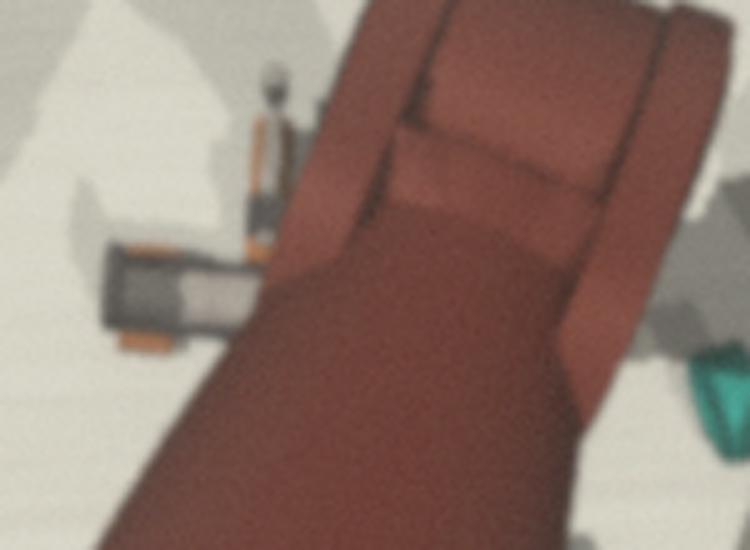

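View pics/side3.png

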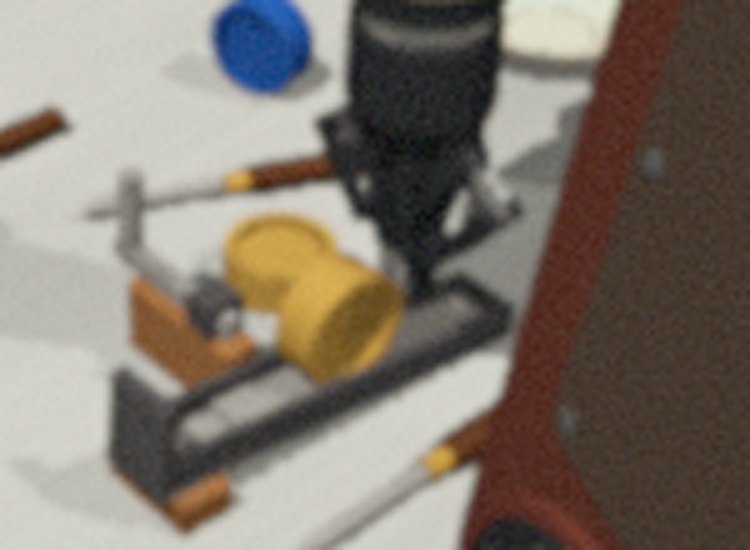

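```bash
python3 - <<'E'
from h import *
c=eyes.camera_model("side");P=c["pose"]
for u,v in[(515,210),(495,215),(320,120),(350,195),(380,210),(410,300)]:
    px=(220+u/5,140+v/5)
    d=P[:3,:3]@[(px[0]-c["cx"])/c["fx"],(px[1]-c["cy"])/c["fy"],1]
    o=inrest(P[:3,3]); e=np.array([d@U,d@V,d[2]])
    for xp in(-55,-44): print(u,v,(o+e*(xp-o[0])/e[0]).round(0))
E
```

```text
515 210 [-55.  65. 137.]
515 210 [-44.  74. 147.]
495 215 [-55.  54. 128.]
495 215 [-44.  63. 138.]
320 120 [-55. -69. 120.]
320 120 [-44. -58. 130.]
350 195 [-55. -44.  86.]
350 195 [-44. -34.  97.]
380 210 [-55. -22.  89.]
380 210 [-44. -12. 100.]
410 300 [-55.   3.  46.]
410 300 [-44.  14.  58.]
```

```bash
python3 -m jog '-1 0.014 0 -0.001 0;-1 0.028 0 -0.002 0;-1 0.042 0 -0.004 0;-1 0.056 0 -0.005 0;-1 0.07 0 -0.006 0;-1 0.084 0 -0.007 0;-1 0.098 0 -0.009 0;-1 0.11 0 -0.01 0'; python3 - <<'E'
from h import *
import cv2
st()
a=eyes.snapshot("side")[:,:,::-1][140:250,220:370]; cv2.imwrite(f"pics/side4.png",cv2.resize(a,None,fx=5,fy=5,interpolation=cv2.INTER_CUBIC))
E
```

```text
clock: 5.22
tcp_pos: [0.4848, -0.0279, 0.0458]
tool_rot: [[0.107, 0.994, -0.0], [0.994, -0.107, -0.0], [-0.0, 0.0, -1.0]]
wrist_force: [-1.1, -1.3, 0.7]
finger_gap: 0.005
5.225 rest [-0.  -0.2 45.8] F [-1.1 -1.3  0.7] gap 0.01 q [-0.33 -0.2  -0.54  1.23 -0.    1.35]
```

View pics/side4.png

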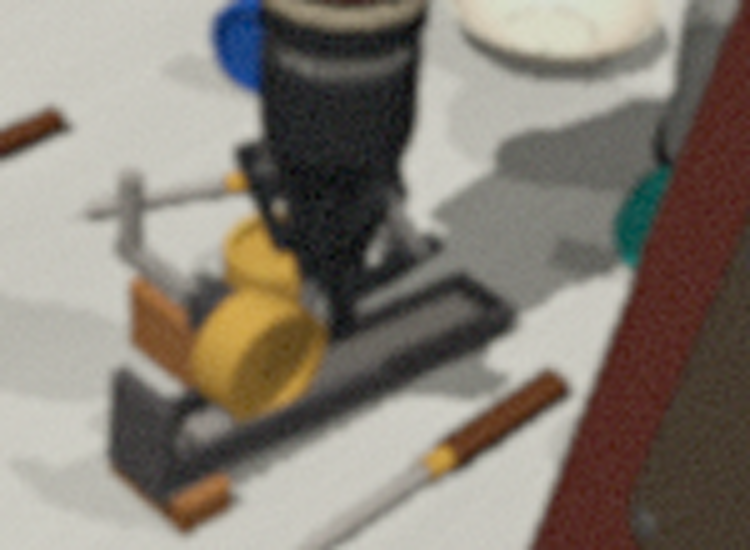

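```bash
python3 -m jog '-1 0.008 0 -0.001 0;-1 0.014 0 -0.001 0;-1 0.02 0 -0.002 0;-1 0.025 0 -0.002 0;-1 0.03 0 -0.003 0;-1 0.034 0 -0.003 0;-1 0.037 0 -0.003 0;-1 0.04 0 -0.003 0'; python3 - <<'E'
from h import *
import cv2
st()
a=eyes.snapshot("side")[:,:,::-1][140:250,220:370]; cv2.imwrite(f"pics/side5.png",cv2.resize(a,None,fx=5,fy=5,interpolation=cv2.INTER_CUBIC))
E
```

```text
clock: 6.28
tcp_pos: [0.4869, -0.0083, 0.0472]
tool_rot: [[0.107, 0.994, -0.0], [0.994, -0.107, 0.0], [0.0, -0.0, -1.0]]
wrist_force: [1.5, -0.5, 0.1]
finger_gap: -0.001
6.275 rest [19.6 -0.1 47.2] F [ 1.5 -0.5  0.1] gap -0.0 q [-0.29 -0.2  -0.53  1.24  0.    1.39]
```

View pics/side5.png

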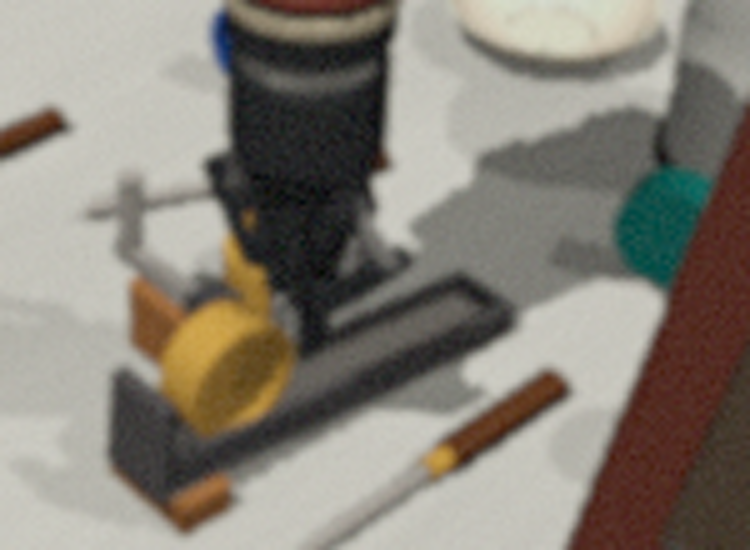

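```bash
python3 -m jog '-1 0.002 0 0 0;-1 0.004 0 0 0;-1 0.006 0 0 0;-1 0.008 0 0 0;-1 0.01 0 -0.001 0;-1 0.011 0 -0.001 0;-1 0.012 0 -0.001 0;-1 0.012 0 -0.001 0'; python3 - <<'E'
from h import *
import cv2
st()
a=eyes.snapshot("side")[:,:,::-1][140:250,220:370]; cv2.imwrite(f"pics/side6.png",cv2.resize(a,None,fx=5,fy=5,interpolation=cv2.INTER_CUBIC))
E
```

```text
clock: 7.32
tcp_pos: [0.4876, -0.0025, 0.0478]
tool_rot: [[0.107, 0.994, -0.0], [0.994, -0.107, -0.0], [-0.0, -0.0, -1.0]]
wrist_force: [0.1, -0.2, -0.3]
finger_gap: 0.001
7.325 rest [25.5 -0.1 47.8] F [ 0.1 -0.2 -0.3] gap 0.0 q [-0.27 -0.19 -0.53  1.24 -0.    1.4 ]
```

View pics/side6.png

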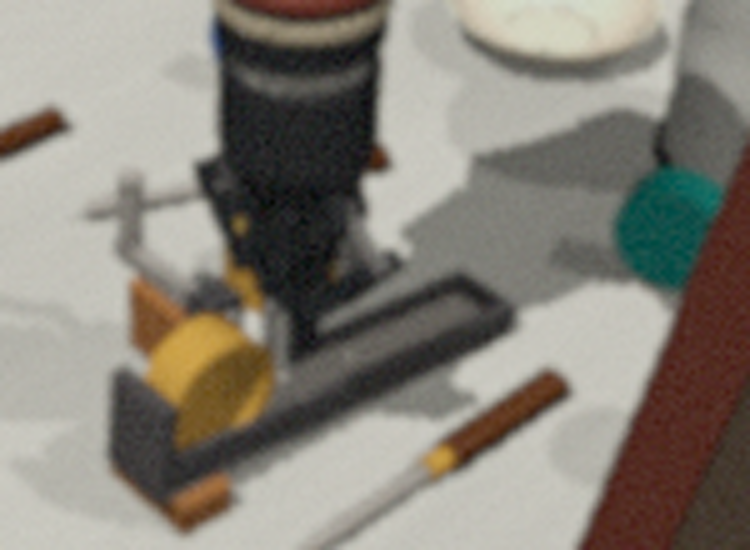

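```bash
python3 -m jog '-1 -0.02 0 0 0;-1 -0.04 0 0 0;-1 -0.04 0 -0.06 0;-1 -0.04 0 -0.14 0;-1 -0.04 0 -0.2 0;-1 -0.04 0 -0.2 0'; python3 - <<'E'
from h import *
import cv2
st()
plan(34,-165,150)
a=eyes.snapshot("side")[:,:,::-1][140:250,220:370]; cv2.imwrite(f"pics/side7.png",cv2.resize(a,None,fx=5,fy=5,interpolation=cv2.INTER_CUBIC))
a=eyes.snapshot("top")[:,:,::-1][160:270,195:345]; cv2.imwrite(f"pics/top7.png",cv2.resize(a,None,fx=5,fy=5,interpolation=cv2.INTER_CUBIC))
E
```

```text
clock: 8.12
tcp_pos: [0.4869, -0.0236, 0.1504]
tool_rot: [[0.108, 0.994, 0.004], [0.994, -0.108, -0.002], [-0.001, 0.004, -1.0]]
wrist_force: [-0.4, 0.0, -0.1]
finger_gap: 0.001
8.125 rest [  4.5  -1.7 150.4] F [-0.4  0.  -0.1] gap 0.0 q [-0.32 -0.25 -0.39  1.43 -0.    1.36]
world [ 0.6524 -0.0117  0.15  ] shift share [0.0593 0.3265 0.0021] yaw share -0.0005
```

View pics/side7.png

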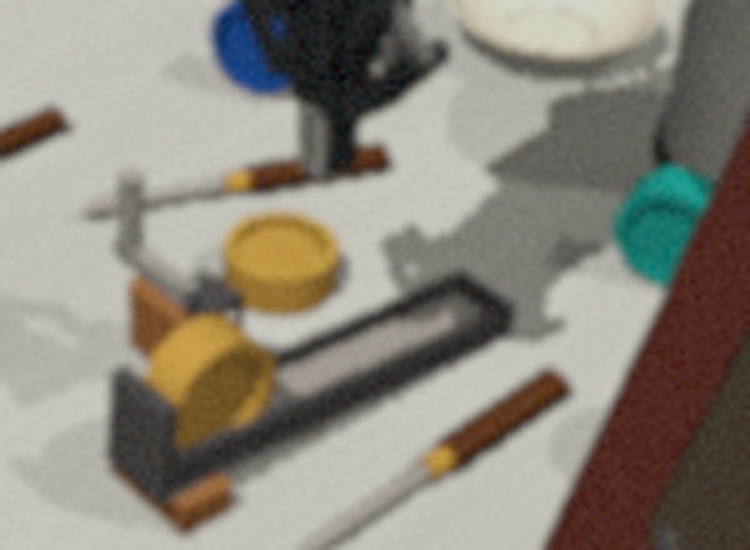

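View pics/top7.png

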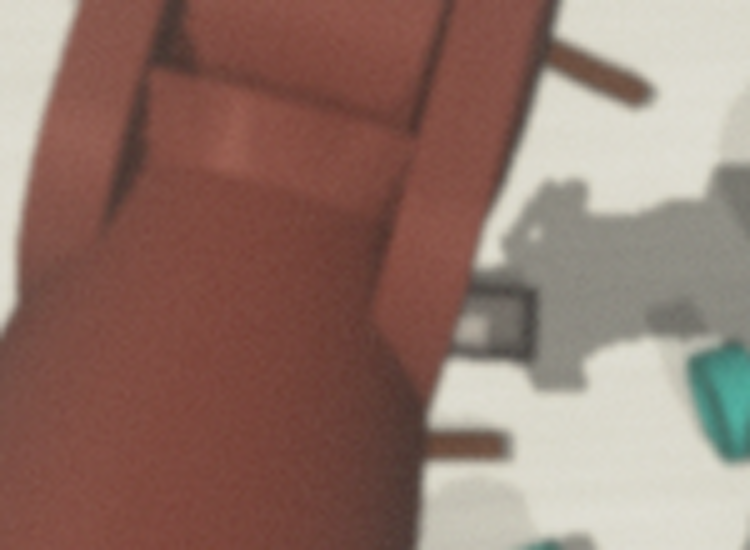

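```bash
python3 -m jog '-1 0.059 0.08 0 -0.1;-1 0.059 0.16 0 -0.2;-1 0.059 0.24 0 -0.3;-1 0.059 0.327 0 -0.4;-1 0.059 0.327 0 -0.55;-1 0.059 0.327 0 -0.7;-1 0.059 0.327 0 -0.85;-1 0.059 0.327 0 -1'; python3 -m jog '-1 0 0 0 0;-1 0 0 0 0'; python3 - <<'E'
from h import *
st()
TH2=TH+np.pi/2
s=readout.sense(); R=np.array(s["tool_rot"]); print(R.round(3))
print((R.T@(W(34,-160,66)-s["tcp_pos"])/.5).round(4), "yaw err deg",np.degrees(TH2-np.arctan2(R[1,0],R[0,0])))
print("ring? seat px",proj("side",W(75,0,56)),proj("side",W(54,0,59)))
import cv2
a=eyes.snapshot("side")
h=cv2.cvtColor(a,cv2.COLOR_RGB2HSV); m=cv2.inRange(h,(15,120,80),(32,255,255))
n,l,t,c=cv2.connectedComponentsWithStats(m)
for i in range(1,n):
    if t[i,4]>60: print(t[i],c[i])
a=a[:,:,::-1][140:250,220:370]; cv2.imwrite(f"pics/side8.png",cv2.resize(a,None,fx=5,fy=5,interpolation=cv2.INTER_CUBIC))
E
```

```text
clock: 9.22
tcp_pos: [0.6503, -0.0108, 0.1457]
tool_rot: [[-0.957, 0.29, -0.003], [0.29, 0.957, 0.0], [0.003, -0.0, -1.0]]
wrist_force: [-0.4, 0.6, 1.0]
finger_gap: 0.001
clock: 9.48
tcp_pos: [0.6507, -0.0107, 0.1468]
tool_rot: [[-0.954, 0.3, -0.001], [0.3, 0.954, 0.0], [0.001, -0.0, -1.0]]
wrist_force: [0.1, 0.0, 0.9]
finger_gap: -0.002
9.475 rest [  34.8 -163.2  146.8] F [0.1 0.  0.9] gap -0.0 q [-0.22  0.26  0.12  1.43 -0.    0.09]
[[-0.954  0.3   -0.001]
 [ 0.3    0.954  0.   ]
 [ 0.001 -0.    -1.   ]]
[ 0.0058 -0.0029  0.1617] yaw err deg 11.283249482757574
ring? seat px [262.57557222 217.1917399 ] [269.19603512 212.68674051]
[265 183  22  19 341] [275.70381232 192.27859238]
[250 202  25  28 459] [261.32461874 214.56862745]
[   0  208  123   86 2863] [ 57.47537548 248.14285714]
```

View pics/side8.png

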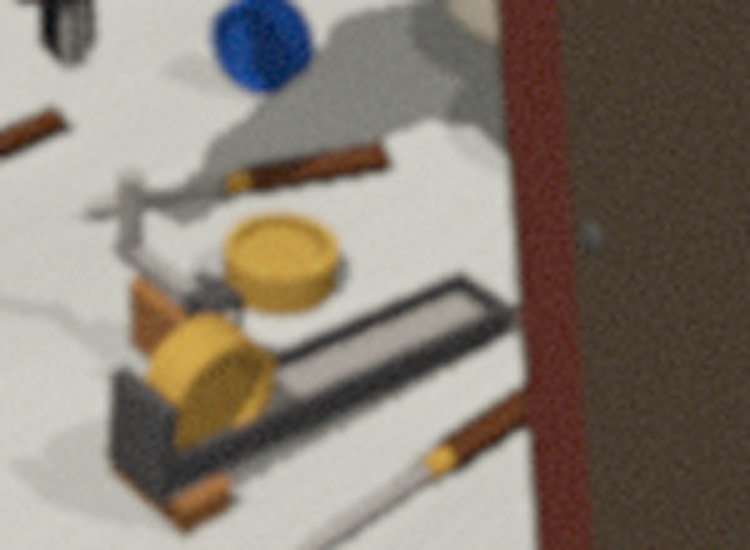

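```bash
python3 -m jog '-1 0 0 0 -0.06;-1 0 0 0 -0.125;-1 0 0 0 -0.125;-1 0 0 0.06 -0.125;-1 0 0 0.12 -0.125;-1 0 0 0.158 -0.125;-1 0 0 0.158 -0.125;-1 0 0 0.158 -0.125'; python3 - <<'E'
from h import *
st()
TH2=TH+np.pi/2
s=readout.sense(); R=np.array(s["tool_rot"]); print(R.round(3))
print((R.T@(W(34,-160,66)-s["tcp_pos"])/.5).round(4), "yaw err deg",np.degrees(TH2-np.arctan2(R[1,0],R[0,0])))
import cv2
a=eyes.snapshot("side")
a=a[:,:,::-1][110:220,200:350]; cv2.imwrite(f"pics/side9.png",cv2.resize(a,None,fx=5,fy=5,interpolation=cv2.INTER_CUBIC))
E
```

```text
clock: 10.52
tcp_pos: [0.6519, -0.0108, 0.0701]
tool_rot: [[-0.995, 0.104, 0.002], [0.104, 0.995, -0.0], [-0.002, -0.0, -1.0]]
wrist_force: [-0.5, -0.0, 0.8]
finger_gap: -0.001
10.525 rest [  34.9 -164.4   70.1] F [-0.5 -0.   0.8] gap -0.0 q [-0.22  0.29  0.01  1.29 -0.   -0.11]
[[-0.995  0.104  0.002]
 [ 0.104  0.995 -0.   ]
 [-0.002 -0.    -1.   ]]
[ 0.0088 -0.0017  0.0082] yaw err deg -0.16994845607142758
```

View pics/side9.png

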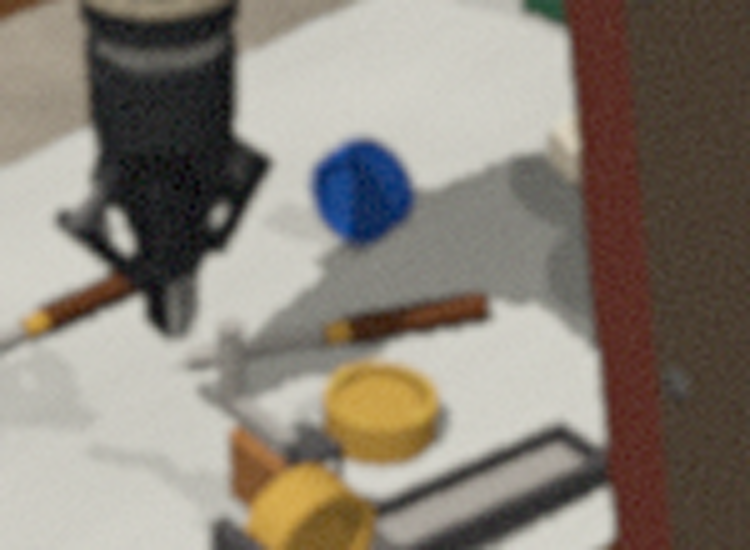

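```bash
python3 -m jog '-1 0.016 -0.002 0 0;-1 0.032 -0.002 0 0;-1 0.046 -0.002 0 0;-1 0.058 -0.002 0 0;-1 0.072 -0.002 0 0;-1 0.086 -0.002 0 0;-1 0.1 -0.002 0 0;-1 0.114 -0.002 0 0'; python3 - <<'E'
from h import *
st()
import cv2
a=eyes.snapshot("side")
a=a[:,:,::-1][130:240,200:350]; cv2.imwrite(f"pics/side10.png",cv2.resize(a,None,fx=5,fy=5,interpolation=cv2.INTER_CUBIC))
E
```

```text
clock: 11.58
tcp_pos: [0.594, -0.0056, 0.0689]
tool_rot: [[-0.995, 0.103, 0.0], [0.103, 0.995, -0.0], [-0.0, 0.0, -1.0]]
wrist_force: [1.9, 0.6, -0.1]
finger_gap: -0.004
11.575 rest [  33.8 -106.3   68.9] F [ 1.9  0.6 -0.1] gap -0.0 q [-0.23  0.12 -0.18  1.27  0.   -0.13]
```

View pics/side10.png

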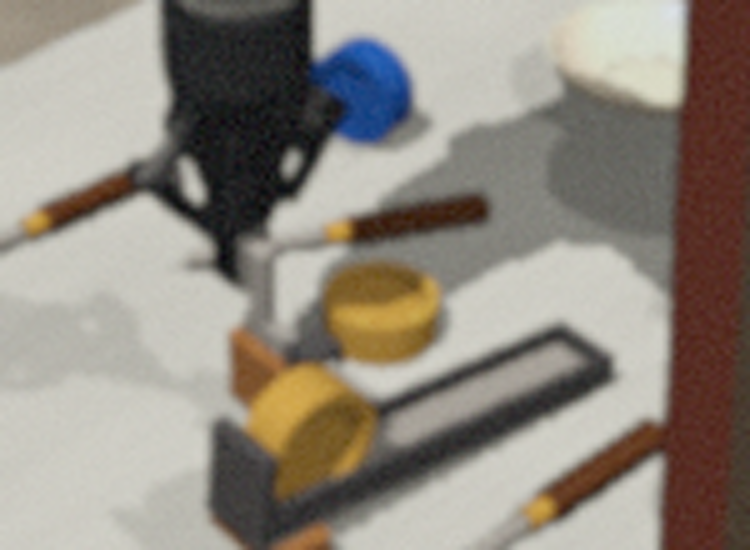

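```bash
python3 -m jog '-1 0.009 0 0 0;-1 0.018 0 0 0;-1 0.026 0 0 0;-1 0.034 0 0 0;-1 0.039 0 0 0;-1 0.042 0 0 0;-1 0.044 0 0 0;-1 0.044 0 0 0'; python3 - <<'E'
from h import *
st()
E
```

```text
clock: 12.62
tcp_pos: [0.5731, -0.0036, 0.0689]
tool_rot: [[-0.995, 0.103, 0.001], [0.103, 0.995, -0.0], [-0.001, -0.0, -1.0]]
wrist_force: [5.3, 0.6, -1.2]
finger_gap: 0.002
12.625 rest [ 33.6 -85.3  68.9] F [ 5.3  0.6 -1.2] gap 0.0 q [-0.23  0.06 -0.25  1.26  0.   -0.13]
```

Force has risen to 5 N; nudging in small steps to see whether this is the hard stop.

```bash
python3 -m jog '-1 0.001 0 0 0;-1 0.002 0 0 0;-1 0.002 0 0 0'; python3 -m jog '-1 0.001 0 0 0;-1 0.002 0 0 0;-1 0.002 0 0 0';  python3 - <<'E'
from h import *
st()
import cv2
a=eyes.snapshot("side")
a=a[:,:,::-1][130:240,200:350]; cv2.imwrite(f"pics/side11.png",cv2.resize(a,None,fx=5,fy=5,interpolation=cv2.INTER_CUBIC))
E
```

```text
clock: 13.0
tcp_pos: [0.573, -0.0035, 0.069]
tool_rot: [[-0.995, 0.103, 0.003], [0.103, 0.995, -0.0], [-0.003, 0.0, -1.0]]
wrist_force: [10.3, 1.5, -4.3]
finger_gap: -0.0
clock: 13.38
tcp_pos: [0.5729, -0.0035, 0.069]
tool_rot: [[-0.995, 0.103, 0.005], [0.103, 0.995, -0.0], [-0.005, 0.0, -1.0]]
wrist_force: [14.9, 0.4, -7.9]
finger_gap: -0.002
13.375 rest [ 33.6 -85.1  69. ] F [14.9  0.4 -7.9] gap -0.0 q [-0.23  0.05 -0.25  1.26  0.   -0.13]
```

View pics/side11.png

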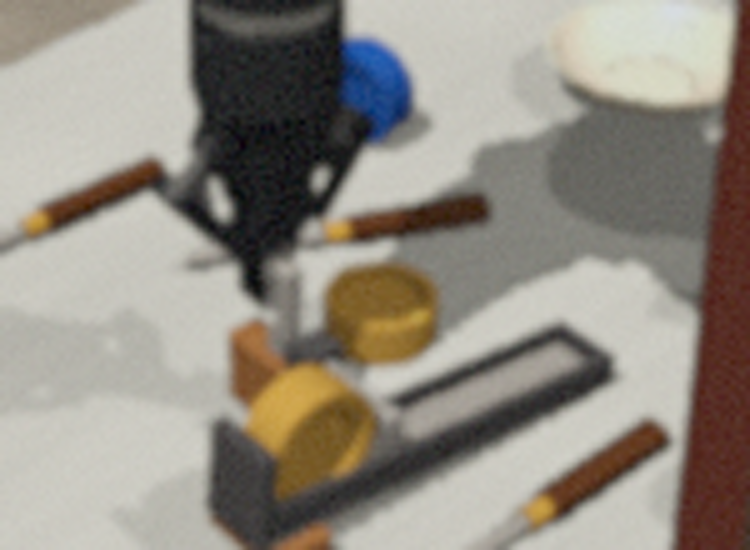

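```bash
python3 -m jog '-1 -0.02 0 0 0;-1 -0.06 0 0 0;-1 -0.1 0 0 0;-1 -0.1 0 -0.1 0;-1 -0.1 0 -0.2 0;-1 -0.1 0 -0.25 0;-1 -0.1 0 -0.25 0;-1 -0.1 0 -0.25 0';  python3 - <<'E'
from h import *
st()
for j in (40,45,50): print(j,"post top side",proj("side",W(34,-115+j,102)),"bar end",proj("side",W(34,-32+j,58)))
import cv2
a=eyes.snapshot("side")
a=a[:,:,::-1][160:260,220:350]; cv2.imwrite(f"pics/side12.png",cv2.resize(a,None,fx=6,fy=6,interpolation=cv2.INTER_CUBIC))
a=eyes.snapshot("top")[:,:,::-1][160:270,195:345]; cv2.imwrite(f"pics/top12.png",cv2.resize(a,None,fx=5,fy=5,interpolation=cv2.INTER_CUBIC))
E
```

```text
clock: 14.42
tcp_pos: [0.6197, -0.0084, 0.1922]
tool_rot: [[-0.995, 0.103, -0.002], [0.103, 0.995, 0.0], [0.002, -0.0, -1.0]]
wrist_force: [0.2, 0.4, -0.9]
finger_gap: -0.001
14.425 rest [  33.8 -132.1  192.2] F [ 0.2  0.4 -0.9] gap -0.0 q [-0.22  0.16  0.09  1.5  -0.   -0.12]
40 post top side [255.91234297 181.37275878] bar end [277.52708483 211.29130695]
45 post top side [257.18868751 182.27145363] bar end [278.89724698 212.29940006]
50 post top side [258.47240637 183.17534087] bar end [280.27551268 213.31345533]
```

View pics/side12.png

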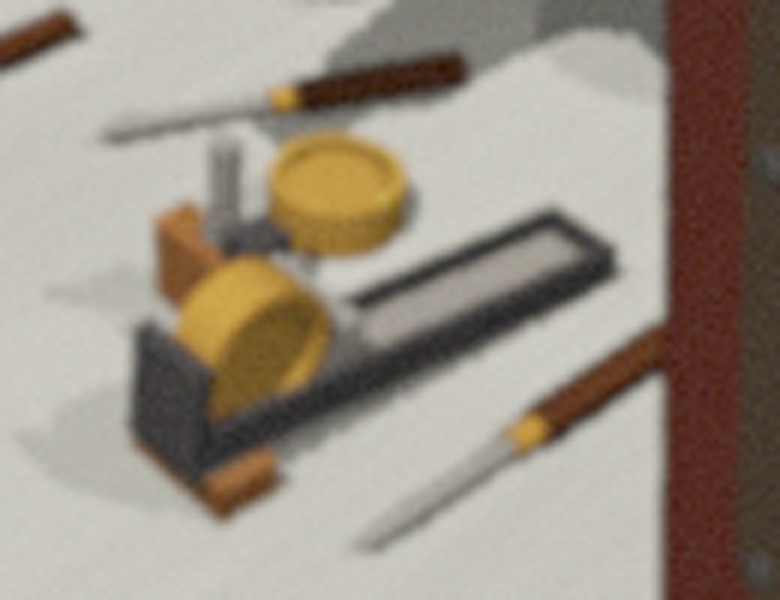

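View pics/top12.png

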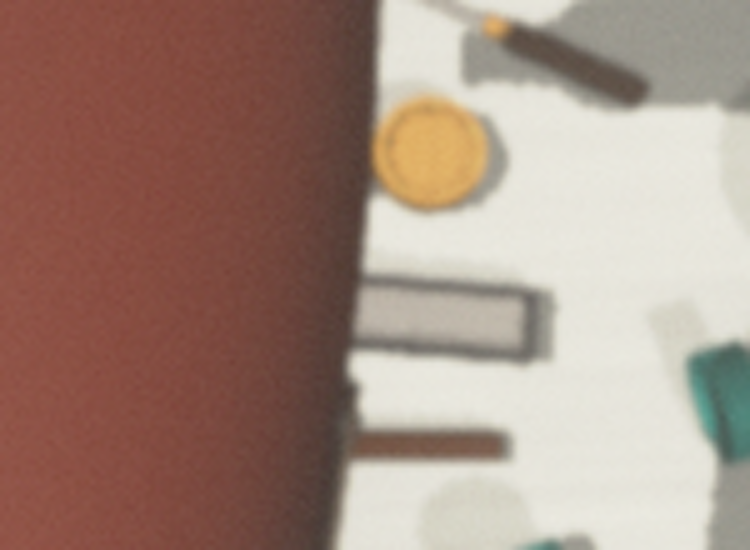

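```bash
python3 -m jog '-1 0 0 0 0;-1 0 0 0 0;-1 0 0 0 0' && python3 - <<'E'
from h import *
st(); print(env.hand_in())
E
```

```text
clock: 14.9
tcp_pos: [0.6201, -0.0084, 0.1936]
tool_rot: [[-0.995, 0.103, -0.0], [0.103, 0.995, -0.0], [0.0, -0.0, -1.0]]
wrist_force: [0.8, -0.1, 0.5]
finger_gap: -0.002
14.9 rest [  33.9 -132.6  193.6] F [ 0.8 -0.1  0.5] gap -0.0 q [-0.22  0.16  0.09  1.5  -0.   -0.12]
the job is handed in; nothing more can be done
None
```

I rolled the brass ring up the gutter with shut fingertips until it dropped into the seat. I then pushed the keeper bar in by its post against its hard stop, backed off, and handed in at about 15 s; no verdict was reported.

**Ring:** it left the fingers and settled in front of the stop. It stayed there with nothing touching it, through the keeper push and up to my last picture. I judged this by eye, plus one brass-blob check: the ring was 2–3 px from where it should appear, with its lower part hidden behind the gutter wall.

**Keeper:** it stopped moving while the push force rose from 5 to 15 N, so I took that as the hard stop. Two checks differ slightly but are within calibration error:
- **Fingertip position:** it stopped about 2 mm short of my prediction, which puts the joint near 0.048 m.
- **Post in the last side picture:** its column reads about 0.046 m and its row about 0.050 m. All of these are above the 0.045 m limit, though the lowest is close to it.

**Other things:** the spare blank and the nearby burnishers looked unmoved. The arm hid the keeper and ring in the last top view, so those last checks rest on the side camera. I did not measure the dish, barrel, weight or far burnisher again, but the arm did not work near them.

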